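# Index the dish carriage to dark-field and load the dish

## Task

Set the microscope slide stage up for dark-field: pull up the red index plunger knob, slide the still empty orange carriage along until it stands over the black plate, and let the plunger drop fully home into the hole there. Then take the blue-lidded dish from the bench, keep it upright, and set it down gently so that it sits flat in the carriage's round nest. Leave the yellow-lidded dish, the bottle and the tray's tweezers where they are, and let go of everything at the end.

Things in the scene. Friction and masses are not known exactly. Their poses are not given: they have to be found in the camera images.
- base: fixed white slide base on the bench, 168 mm (x) by 360 mm (y), its top 30 mm above the bench; origin on the bench under the middle of the slide. The carriage slides along the base's y axis; x and y are level, z is up. It is turned up to about 0.3 rad on the bench. An aluminium index bar runs along its robot side (at x = -55 mm, top at z = 30 mm) with three index holes at y = -100, 0 and +100 mm, 8 mm wide along y, for the 6 mm pin of the plunger
- carriage (a joint): position of the orange carriage along the base's +y axis, m: 0 at the middle hole, where it starts locked; -0.100 and +0.100 at the end holes; stops at -0.112 and +0.112; it slides with about 1.5 N of friction and stays where it is left. The carriage is 84 mm wide along y, with its nest 85 mm in +x of the knob; its top is 42 mm above the bench round the nest and 46 mm round the knob
- plunger (a joint): lift of the index plunger, m: 0 is fully home in a hole, about 0.008 when the pin tip rides on top of the index bar between holes, stop at 0.018. A spring pushes it down with about 6 N at 0, 10 N at 0.012. Its pin has a round tip and 1 mm of play on each side in the hole. Raised by more than 0.009 the carriage is free to slide
- knob (a point): centre of the red plunger knob, an upright ridged cylinder 24 mm in diameter and 28 mm high; 72 mm above the bench when home; it rises and travels with the plunger and carriage. Below it is a 20 mm steel collar 12 mm high on the carriage. The knob holds the pin directly under its centre
- nest (a point): centre of the round nest in the carriage, on the ledge that carries the dish, 36 mm above the bench; the nest is a round recess 61 mm in diameter and 6 mm deep, its rim 6 mm above this point; open in the middle (49 mm hole). Axes as the base's
- black_plate: round black (dark-field) plate, 68 mm in diameter with a steel rim, let into the top of the base at one of the two end stations; its centre lies under the nest's centre when the carriage is locked there. Origin at its centre, 4 mm below the base's top
- white_plate: the same plate in white, at the other end station
- blue_dish_center (a point): centre of the closed dish with the blue lid, loose on the bench, 24 mm high in all: lid 60 mm in diameter over the upper 16 mm, white foot 57 mm in diameter below; about 70 g; the centre is 12 mm above its underside; z is its upright axis
- yellow_dish_center (a point): centre of the same kind of dish with a yellow lid, loose on the bench: not to be moved
- bottle: amber bottle, 52 mm in diameter, 90 mm high, loose on the bench; origin under its middle: not to be moved
- tray: open steel tray 120 by 200 mm, 22 mm high, standing fixed to the left; origin under its middle
- tweezers: steel tweezers 125 mm long lying in the tray: not to be moved
Mind the look-alikes: they are no part of the job. Several things look just like the part that bears blue_dish_center: the one meant starts nearest to the robot's base.

How it is judged:
On the way, in this order (a step that is already met when the one before it is completed fails the run):
1. the plunger is pulled up out of the middle hole (value of joint plunger above 0.0065 m), for 0.1 s.
2. the carriage, still empty, stands over the black plate with the plunger home in its hole (horizontal distance between nest and black_plate below 0.004 m and value of joint plunger below 0.002 m), for 0.2 s.
3. the blue-lidded dish sits in the nest (horizontal distance between blue_dish_center and nest below 0.0035 m and z of blue_dish_center in the frame of nest below 0.014 m and angle between blue_dish_center's own z axis and vertical below 0.06 rad), for 0.2 s.
At the end, for the whole second after the job is handed in: The nest's centre is within 4 mm of the black plate's centre seen from above, the plunger is home (less than 2 mm of lift), and the blue-lidded dish rests upright (within 0.06 rad) on the nest's ledge, within 3.5 mm of the nest's centre and 2 mm in height, at rest (all of step 2 and all of step 3 and z of blue_dish_center in the frame of nest above 0.01 m and linear speed of blue_dish below 0.02 m/s); the robot touches nothing.
It fails at once if the yellow-lidded dish is moved by more than 15 mm (distance of yellow_dish_center from where it was at the start of the episode above 0.015 m).
It fails at once if the bottle is moved by more than 15 mm (distance of bottle from where it was at the start of the episode above 0.015 m).
It fails at once if the tweezers are moved by more than 20 mm (distance of tweezers from where it was at the start of the episode above 0.02 m).
It fails at once if the blue-lidded dish is tipped by more than 0.6 rad (angle between blue_dish_center's own z axis and vertical above 0.6 rad).
It fails at once if the blue-lidded dish is dropped by more than about 10 mm (contact force between blue_dish and anything else below 0.02 N and linear speed of blue_dish above 0.45 m/s).
It also fails if it takes over 64 s, if anything falls off the work surface, if the arm or the gripper's body presses on something with over 40 N, if the wrist force passes 120 N, or if a joint passes its speed limit or range.

## Robot

A 7-joint arm with a two-finger parallel gripper is mounted at the origin on the work surface. World frame = base frame: x ahead of the robot, y to its left, z up, the work surface at z = 0. Lengths are in m, angles in rad, forces in N, time in s.
With the tool pointing down it reaches from about 0.425 to 0.825 m from the base axis. Payload 3.6 kg.
Tool frame: the origin (TCP) lies where the fingers leave the gripper's body, on its centre line; the fingertips stand 73 mm ahead of it and the grasp point (between the pads) lies 54 mm ahead of it; z points along the fingers, y is the line along which they close (so a half turn about z gives the same grasp; the last joint's range is limited). The gripper opens to 85 mm and grips with 20 to 120 N. Pads are 22 mm wide; open, the fingers measure 114 mm over their backs; the gripper's body (76 mm by 85 mm) begins 54 mm behind the grasp point. The pads swing forward as they close: fully open they stand 13 mm farther back than shut.
Start: joints at [-1.296, 0.615, -0.013, 1.423, 0.008, 1.103, -0.04], TCP at [0.193, 0.621, 0.304] pointing down, gripper open.
Joint ranges: [-3.12, 3.12], [-0.3, 2.06], [-1.34, 1.32], [0.26, 2.42], [-1.36, 4.5], [0.01, 1.98], [-2.84, 2.84]. Speed limits (rad/s): [2.79, 2.79, 3.14, 3.14, 3.14, 3.14, 3.14].

## Interface

Orientations are given as a unit quaternion [x, y, z, w].
In Python, from station import arm, snapshot, camera_info, ticket gives the robot as it stands. Calls block until the motion is done:
- arm.movep(position, orientation): joint-space move of the TCP to a pose.
- arm.line_to(position, velocity=0.15, ori=None): straight line of the TCP; ori=None keeps the orientation; velocity is the mean speed in m/s.
- arm.move_j(angles): joint-space move.
- arm.move_gripper(opening, effort=None): opening from 0.0 (shut) to 1.0 (fully open); effort is the grip in N (None keeps the last); returns when the fingers have stopped.
- arm.pause(seconds).
- arm.ik(position, orientation): joint angles nearest the present ones, or None.
- snapshot(name): name is "scene" or "top" or "wrist"; returns the picture (480x640x3 uint8, blue, green, red); there is no depth.
- camera_info(name): a dict with "fx", "fy", "cx", "cy" (pixels), "R" (3x3) and "t" (3): a world point X has camera coordinates R X + t; the wrist camera has in their place "T_tool_cam" (4x4, takes a point from camera to tool coordinates, whose origin is the TCP and whose axes are the flange's). Camera axes: x right, y down, z forward; pixel columns grow to the right and rows downward; lengths in m; the calibration is good to about 2 mm. A picture is of the moment at which its call begins: read the wrist's pose just before it. camera_info takes no time and is no camera call.
A pose or a line that the arm cannot do raises arm.MotionError and nothing moves.
- ticket.finish_job(): hands the job in; it is judged then, once.
Readings, each from a call of its own:
- arm.read_time(): time.
- arm.read_joint_positions(): joint angles.
- arm.read_dq(): joint speeds.
- arm.read_effort(): joint torques, N m.
- arm.read_tool_pos(): TCP position.
- arm.read_eef_rot(): TCP orientation.
- arm.read_ft_force(): force on the tool from outside, world axes, zero at the start.
- arm.read_wrist_torque(): the same for the moment, N m.
- arm.read_opening(): opening from 0.0 (shut) to 1.0 (fully open).
- arm.read_finger_force(): force on a finger pad.
Only numpy, scipy, OpenCV 4.12 (cv2) and the standard library are available. Lean on these libraries where they do the work, as an engineer would, in place of code of your own. Each camera call takes 0.05 s, during which the arm holds its last target. There are 200 camera calls.

## Working session

There is one attempt and no reset: what is moved stays moved. The work goes in short steps, each a Python script; the robot and the scene stay as the last script left them, time stands still between calls to the robot, and variables do not carry over. Pictures are saved under pics/ and viewed, at most 10 in all, crops included, and the job is handed in when it is done.

```bash
mkdir -p pics; ls
python3 - <<'E'
from station import arm,snapshot,camera_info
import cv2
for n in("top","scene"):
    cv2.imwrite(f"pics/{n}0.png",snapshot(n)); print(n,camera_info(n))
print(camera_info("wrist"),arm.read_tool_pos(),arm.read_eef_rot(),arm.read_time())
E
```

```text
pics
top {'fx': 522.8762947431073, 'fy': 522.8762947431073, 'cx': 328.2139637444919, 'cy': 238.1665512062699, 'R': array([[ 0.02918225, -0.99955634, -0.00596002],
       [-0.9821849 , -0.02756673, -0.18588407],
       [ 0.1856373 ,  0.01127835, -0.98255361]]), 't': array([0.02153253, 0.56934141, 1.2560469 ])}
scene {'fx': 585.243554029172, 'fy': 585.243554029172, 'cx': 314.25156550832895, 'cy': 233.60357662927993, 'R': array([[-0.80826704,  0.58860815, -0.01564753],
       [ 0.4413398 ,  0.58802121, -0.67782758],
       [-0.38977376, -0.55477157, -0.73505437]]), 't': array([ 0.4652354 , -0.20396381,  1.64273039])}
{'fx': 424.8790662028386, 'fy': 424.8790662028386, 'cx': 316.8742770205473, 'cy': 250.12379040472933, 'T_tool_cam': array([[ 2.43261962e-04, -9.51958604e-01, -3.06226643e-01,
         7.90600894e-02],
       [ 9.99999943e-01,  3.03868400e-04, -1.50242285e-04,
        -7.22775395e-04],
       [ 2.36077036e-04, -3.06226589e-01,  9.51958623e-01,
        -7.00604695e-02],
       [ 0.00000000e+00,  0.00000000e+00,  0.00000000e+00,
         1.00000000e+00]])} [0.19239383 0.62030314 0.30282991] [ 1.49779511e-01  9.88718690e-01 -1.19294261e-03 -1.64317764e-04] 0.1
```

View pics/top0.png

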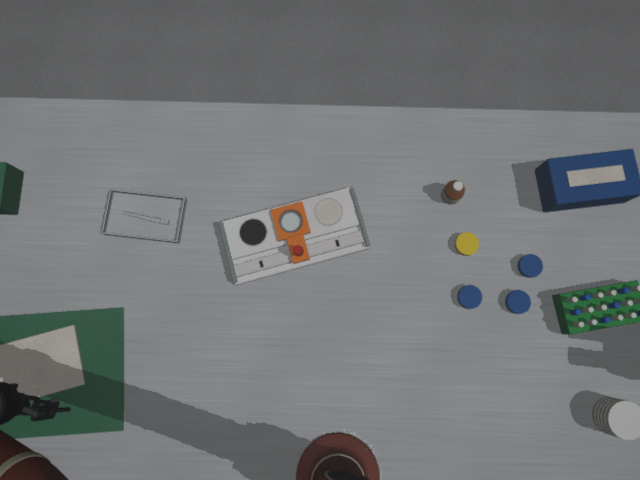

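View pics/scene0.png

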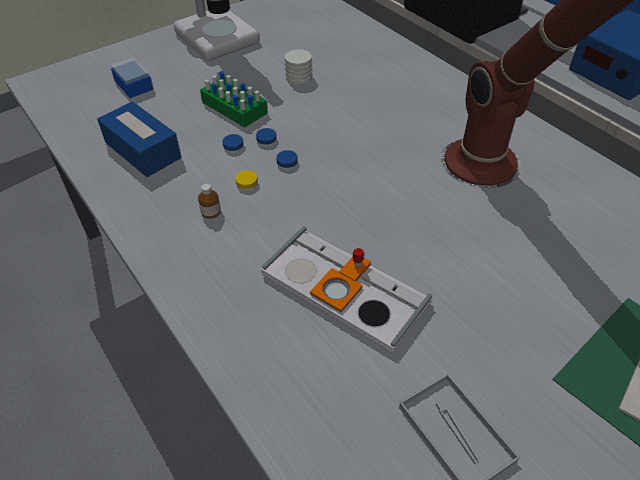

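Top view: blue dish candidates are at (470,297), (518,302) and (530,266). The blue box at (590,180) and the blue caps in the rack are not dishes. The knob is at (298,250), the black plate at (253,232, the +y end) and the yellow dish at (467,244). Next I compute positions and pick the blue dish nearest the robot's base.

```bash
cat > h.py <<'E'
from station import arm,snapshot,camera_info,ticket
import cv2,numpy as np
from scipy.spatial.transform import Rotation as Ro
def ray(n,uv,z,pose=None):
    c=camera_info(n); d=np.array([(uv[0]-c['cx'])/c['fx'],(uv[1]-c['cy'])/c['fy'],1.])
    if n=="wrist":
        p,q=pose; T=c['T_tool_cam']; W=Ro.from_quat(q).as_matrix()
        o=W@T[:3,3]+p; d=W@T[:3,:3]@d
    else: o=-c['R'].T@c['t']; d=c['R'].T@d
    return o+d*(z-o[2])/d[2]
def blobs(im,color,amin=60):
    h=cv2.cvtColor(im,cv2.COLOR_BGR2HSV); H,S,V=h[...,0],h[...,1],h[...,2]
    m={'blue':(H>100)&(H<125)&(S>150)&(V>40),'yellow':(H>22)&(H<35)&(S>150)&(V>80),
       'red':((H<5)|(H>172))&(S>150)&(V>60),'orange':(H>=7)&(H<19)&(S>180)&(V>110),'black':(V<35)}[color]
    m=cv2.morphologyEx(m.astype(np.uint8),cv2.MORPH_OPEN,np.ones((3,3)))
    out=[]
    for c in cv2.findContours(m,cv2.RETR_EXTERNAL,cv2.CHAIN_APPROX_NONE)[0]:
        a=cv2.contourArea(c)
        if a>amin: out.append((c,a,cv2.minEnclosingCircle(c)))
    return out
def wsnap(name=None):
    pose=(np.array(arm.read_tool_pos()),np.array(arm.read_eef_rot())); im=snapshot("wrist")
    if name: cv2.imwrite(f"pics/{name}.png",im)
    return im,pose
def down(yaw): # tool z down, tool y (closing line) at world angle yaw
    y=np.array([np.cos(yaw),np.sin(yaw),0]); z=np.array([0,0,-1.]); x=np.cross(y,z)
    return Ro.from_matrix(np.c_[x,y,z]).as_quat()
E
python3 - <<'E'
from h import *
im=cv2.imread("pics/top0.png")
for col,z in(('blue',.024),('yellow',.024),('red',.086),('orange',.044),('black',.026)):
    for c,a,((u,v),r) in blobs(im,col):
        if not(130<u<560 and 150<v<330): continue
        M=cv2.moments(c); uv=(M['m10']/M['m00'],M['m01']/M['m00'])
        X=ray("top",uv,z); print(col,np.round(uv,1),a,round(r,1),X.round(4),np.hypot(X[0],X[1]).round(4))
c=im[225:335,420:580]; cv2.imwrite("pics/crop0.png",cv2.resize(c,None,fx=4,fy=4,interpolation=cv2.INTER_CUBIC))
E
```

```text
yellow [466.6 243.2] 351.0 11.1 [ 0.5708 -0.3154  0.024 ] 0.6521
```

View pics/crop0.png

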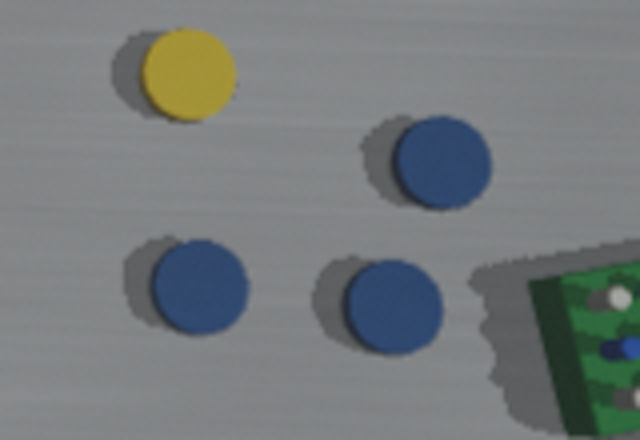

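The crop shows three identical blue lids, at top pixels (470,297), (518,302) and (530,266), plus the yellow one at (467,244). The colour thresholds need tuning.

Run:
```python
from h import *
im=cv2.imread("pics/top0.png"); h=cv2.cvtColor(im,cv2.COLOR_BGR2HSV)
for u,v in((470,297),(298,251),(280,215),(253,232),(297,262),(302,230)): print((u,v),h[v,u])
for n,uv,z in(("blueA",(470,297),.024),("blueB",(518,302),.024),("blueC",(530,266),.024),("black",(253,232),.026),("white",(329,211.5),.026),("knob",(298,250.5),.086),("nest",(290.5,221.5),.042),("bottle",(455,190),.06)):
    X=ray("top",uv,z); print(n,X.round(4),np.hypot(X[0],X[1]).round(4))
```

```text
(470, 297) [108 143 109]
(298, 251) [  0 163 133]
(280, 215) [ 10 130 129]
(253, 232) [90  5 48]
(297, 262) [  9 120 142]
(302, 230) [ 12 176 164]
blueA [ 0.4341 -0.3212  0.024 ] 0.54
blueB [ 0.4251 -0.4406  0.024 ] 0.6122
blueC [ 0.5167 -0.4743  0.024 ] 0.7014
black [0.5844 0.2315 0.026 ] 0.6285
white [0.6438 0.0382 0.026 ] 0.6449
knob [0.5298 0.11   0.086 ] 0.5411
nest [0.6111 0.1351 0.042 ] 0.6258
bottle [ 0.7003 -0.2795  0.06  ] 0.7541
```

Blue A at (470,297) is the nearest dish, 0.540 m from the base axis against 0.612 and 0.701. The base yaw is about 0.298, with the black plate at +y. I now go above the knob for a wrist look.

```bash
sed -i "s/(S>150)&(V>40)/(S>110)\&(V>40)/;s/(S>150)&(V>60)/(S>125)\&(V>50)/;s/(S>180)&(V>110)/(S>100)\&(V>70)/;s/(V<35)/(V<70)\&(S<60)/" h.py
python3 - <<'E'
from h import *
q=down(0.298+np.pi/2)
arm.movep([0.53,0.11,0.27],q)
im,pose=wsnap("w1"); print(pose,arm.read_joint_positions(),arm.read_time(),arm.read_ft_force())
for c,a,((u,v),r) in blobs(im,'red'): print(u,v,r,a,ray("wrist",(u,v),.086,pose))
E
```

```text
(array([0.52990376, 0.11124508, 0.27006101]), array([-1.49385821e-01,  9.88778895e-01,  3.94372671e-04,  1.33320819e-04])) [-0.21453046  0.4842181  -0.04830027  1.78439643  0.02852948  0.87339358
  1.59513032] 2.3417 [-0.17809678 -0.84450045 -0.19728752]
315.5 245.5 21.8289794921875 1040.0 [0.52960689 0.11009269 0.086     ]
```

View pics/w1.png

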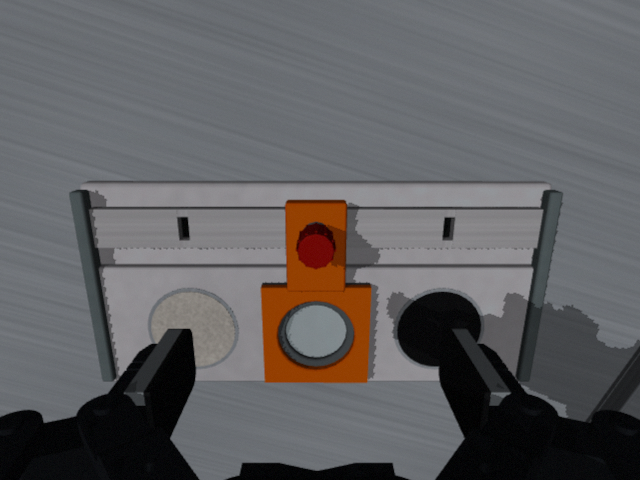

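The wrist view shows the knob at (316,246), the index holes at (184,229) and (448,229), the empty nest at (316,335), and the black plate at (440,328, the +y side). I grip the knob, lift it, slide the carriage and lower the plunger.

```bash
python3 - <<'E'
from h import *
pose=(np.array(arm.read_tool_pos()),np.array(arm.read_eef_rot()))
a,b=[ray("wrist",uv,.03,pose) for uv in((184,229),(448.5,229))]
d=(b-a); print(np.linalg.norm(d)); d/=np.linalg.norm(d); print("yaw",np.arctan2(-d[0],d[1]), (a+b)/2)
k=np.array([0.5297,0.1101,0]); P=lambda s,z:(k+d*s+[0,0,z]).tolist()
q=down(np.arctan2(d[1],d[0]))
arm.line_to(P(0,.20),.15,q); arm.line_to(P(0,.128),.1)
arm.move_gripper(0.0,50); print("open",arm.read_opening(),arm.read_finger_force(),arm.read_ft_force(),arm.read_tool_pos())
arm.line_to(P(0,.142),.04); print("lift",arm.read_ft_force(),arm.read_tool_pos(),arm.read_opening())
im,p=wsnap("w2")
arm.line_to(P(.1,.142),.06); print("slid",arm.read_ft_force(),arm.read_tool_pos())
im,p=wsnap("w3"); print(arm.read_time())
E
python3 -c "
import cv2,numpy as np
cv2.imwrite('pics/w23.png',cv2.resize(np.hstack([cv2.imread(f'pics/w{i}.png') for i in(2,3)]),(800,300)))"
```

```text
0.19958878437567468
yaw 0.30003467977359916 [0.53359895 0.11174422 0.03      ]
open 0.26655777241432216 48.894826769828796 [-0.44825836 -0.81101207  3.60399087] [0.52978277 0.11014331 0.12839785]
lift [  3.62678744   1.36010772 -11.22405869] [0.52972968 0.11016115 0.14153825] 0.2648375341785617
slid [  4.87637518   1.21240375 -11.11838199] [0.50025318 0.20570532 0.14203739]
6.8417
```

View pics/w23.png

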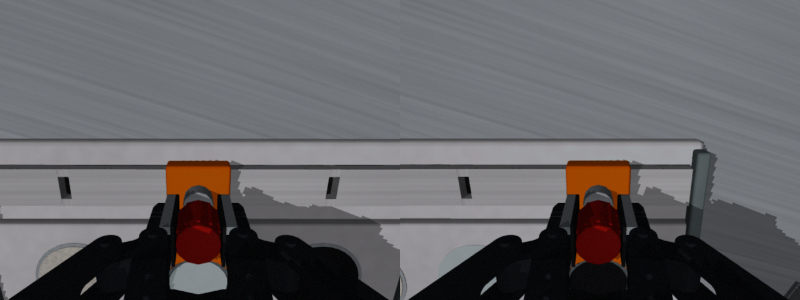

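The plunger is up at about 13 mm (11 N spring load) and the carriage has moved 100 mm. Now I lower it, let go and check.

Run:
```python
from h import *
p=np.array(arm.read_tool_pos()); 
for z in(.136,.132,.1284):
    arm.line_to([p[0],p[1],z],.03); print(z,arm.read_ft_force().round(2),arm.read_tool_pos().round(4),arm.read_opening())
arm.move_gripper(0.45); arm.pause(.3)
arm.line_to([p[0],p[1],.27],.2)
im,pose=wsnap("w4"); print(arm.read_time())
for c,a,((u,v),r) in blobs(im,'red'): print(u,v,r,a,ray("wrist",(u,v),.086,pose))
```

```text
0.136 [ 3.77  0.11 -9.16] [0.5003 0.2058 0.1359] 0.2616579789912012
0.132 [ 3.11  0.34 -8.34] [0.5002 0.2057 0.132 ] 0.2621350499613567
0.1284 [ 2.77  0.56 -5.46] [0.5003 0.2058 0.1285] 0.2598943308713809
9.25
317.2997131347656 248.0951385498047 22.142797470092773 1120.5 [0.49976594 0.20540735 0.086     ]
```

View pics/w4.png

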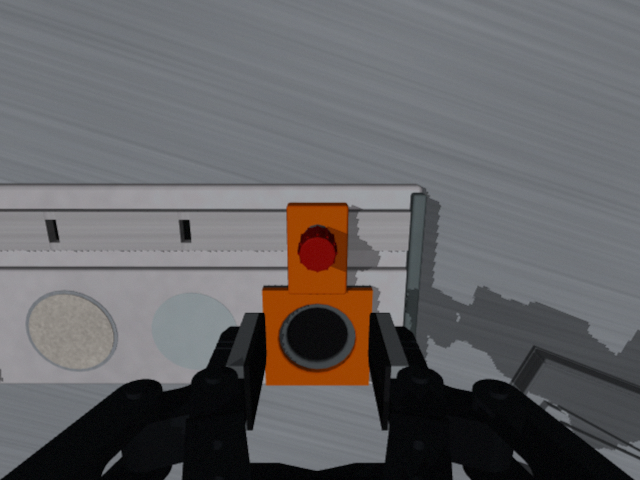

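The hold force fell to the 5.5 N home spring load at the home height, and the knob has moved 99.9 mm. The black plate at (317,335) fills the nest opening, so the plunger is home. Now I fit the nest rim, both here and from a second pose, then look at the dish from above.

```bash
cat >> h.py <<'E'
def nestfit(im,pose,z=.042):
    h=cv2.cvtColor(im,cv2.COLOR_BGR2HSV); m=((h[...,0]<22)&(h[...,0]>=5)&(h[...,1]>100)&(h[...,2]>50)).astype(np.uint8)
    cs,hi=cv2.findContours(m,cv2.RETR_CCOMP,cv2.CHAIN_APPROX_NONE)
    c=max([c for c,k in zip(cs,hi[0]) if k[3]>=0],key=cv2.contourArea)
    return circ(c,pose,z)
def circ(c,pose,z): # circle through contour points cast on plane z
    X=np.array([ray("wrist",p,z,pose)[:2] for p in cv2.convexHull(c)[:,0].astype(float)])
    s=np.linalg.lstsq(np.c_[2*X,np.ones(len(X))],(X**2).sum(1),rcond=None)[0]
    r=np.sqrt(s[2]+s[0]**2+s[1]**2); return s[:2],r,np.abs(np.hypot(*(X-s[:2]).T)-r).max()
E
python3 - <<'E'
from h import *
p=np.array(arm.read_tool_pos());q=np.array(arm.read_eef_rot())
print(nestfit(cv2.imread("pics/w4.png"),(p,q)))
bx=np.array([np.cos(.3),np.sin(.3),0])
arm.line_to((p+bx*.09).tolist(),.2)
im,pose=wsnap("w5"); print(nestfit(im,pose),arm.read_time())
# above the dish; closing line: choose perpendicular clear of neighbours
arm.move_gripper(1.0)
yaw=np.pi/2+.0
arm.line_to((p+bx*.05+[0,0,.02]).tolist(),.2)
arm.movep([.434,-.321,.25],down(np.arctan2(-.321,.434)+np.pi/2))
im,pose=wsnap("w6"); print(arm.read_joint_positions().round(3),arm.read_time())
for c,a,((u,v),r) in blobs(im,'blue',400): print(u,v,r,a,circ(c,pose,.024))
for c,a,((u,v),r) in blobs(im,'yellow',400): print('y',circ(c,pose,.024))
E
```

```text
(array([0.58249785, 0.23055276]), np.float64(0.029597393200933974), np.float64(0.0008048148962521151))
(array([0.58419879, 0.23119724]), np.float64(0.030072435913476126), np.float64(0.0004855269262114721)) 9.8917
[ 0.362  0.526  0.351  1.821 -0.236  0.836  1.766] 12.8417
226.9166717529297 412.5833435058594 35.36034393310547 3170.5 (array([ 0.51960581, -0.47598643]), np.float64(0.029405013188268016), np.float64(0.0005936600091850514))
19.0 402.0 23.6009464263916 629.5 (array([ 0.40574844, -0.60532115]), np.float64(0.018645638472855577), np.float64(0.012794060013295123))
184.0 311.0 39.21744155883789 3666.0 (array([ 0.42752658, -0.44158039]), np.float64(0.029421484694484246), np.float64(0.000491143364331998))
317.1255798339844 229.48309326171875 40.82368087768555 4944.0 (array([ 0.43631213, -0.32102538]), np.float64(0.029437318010195737), np.float64(0.00045937585913287046))
y (array([ 0.57096143, -0.31733932]), np.float64(0.029293777043547492), np.float64(0.002796681801556497))
```

View pics/w6.png

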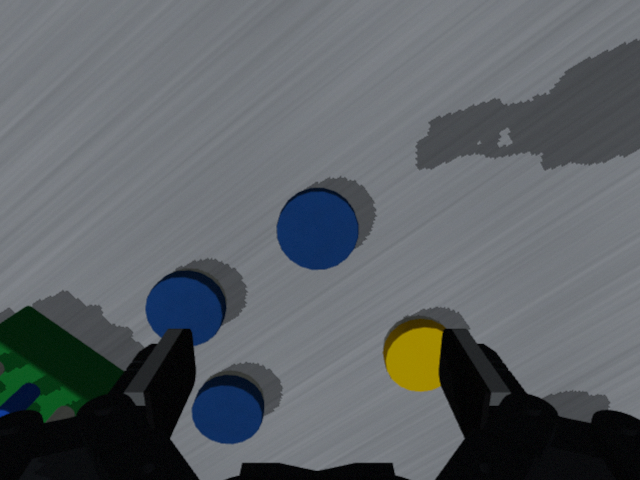

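The target dish is at (317,229) in the wrist view, world (0.436, -0.321). The neighbours at (184,311) and (420,355) stand clear of the open fingers. I grasp it, lift a little, and measure how it sits in the hand.

Run:
```python
from h import *
d=[.4363,-.3210]
arm.line_to(d+[.14],.2); arm.line_to(d+[.080],.06)
arm.move_gripper(0.0,35); print("grip",arm.read_opening(),arm.read_finger_force(),arm.read_ft_force().round(2))
arm.line_to(d+[.13],.06); arm.line_to(d+[.22],.15)
print(arm.read_opening(),arm.read_finger_force())
im,pose=wsnap("w7")
z=pose[0][2]-.080+.024
for c,a,((u,v),r) in blobs(im,'blue',400): print(u,v,r,circ(c,pose,z)) if a>4000 else 0
print(pose,z,arm.read_time())
```

```text
grip 0.6855228044334091 37.114834785461426 [0.28 0.15 5.84]
0.6822461681549742 37.620572447776794
170.5719451904297 325.4856262207031 40.945072174072266 (array([ 0.39821198, -0.35375932]), np.float64(0.013982849482018105), np.float64(0.0017967360124028758))
316.8070068359375 353.0 86.17925262451172 (array([ 0.43466103, -0.32056132]), np.float64(0.029273977698074057), np.float64(0.0005057291035759255))
(array([ 0.43586992, -0.32047434,  0.21916923]), array([ 3.13027120e-01,  9.49743719e-01,  3.54346551e-04, -8.74250712e-04])) 0.16316922602964787 16.8417
```

View pics/w7.png

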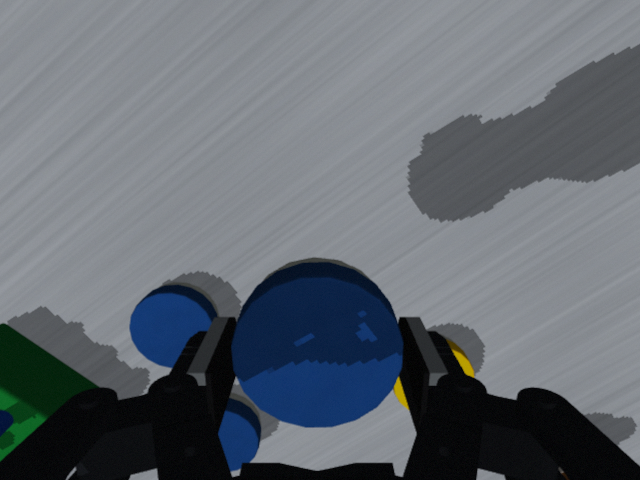

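The dish is held level, centred at (317,353), 1.2 mm off the grasp point. I carry it over the nest and descend in force-checked steps.

Run:
```python
from h import *
q0=np.array([ 3.13027120e-01,9.49743719e-01,3.54346551e-04,-8.74250712e-04])
off=Ro.from_quat(q0).inv().apply([-.0012,-.0001,0]); q=down(.3+np.pi/2)
o=Ro.from_quat(q).apply(off); tgt=np.array([.5840,.2311])-o[:2]; print(off,tgt)
arm.movep([*tgt,.24],q); arm.line_to([*tgt,.15],.12)
e=np.array(arm.read_tool_pos())[:2]-tgt; print("err",e); c=tgt-e
arm.pause(.2); f0=np.array(arm.read_ft_force())
for z in(.135,.128,.124,.122,.120,.119,.118,.117,.116):
    arm.line_to([*c,z],.03); f=np.array(arm.read_ft_force())-f0
    print(z,f.round(2),np.array(arm.read_tool_pos()).round(4))
    if f[2]>4: break
im,p=wsnap("w8"); print(arm.read_time())
```

```text
[ 9.05372772e-04 -7.93912822e-04  1.60450518e-06] [0.58463032 0.23212601]
err [0.00065347 0.00010554]
0.135 [-0.14  0.26  0.02] [0.584  0.232  0.1349]
0.128 [-1.3   0.73 -0.86] [0.5838 0.232  0.1277]
0.124 [-1.44  0.31 -0.24] [0.5838 0.232  0.1237]
0.122 [-0.58 -0.14 -1.59] [0.5839 0.232  0.1219]
0.12 [-0.55  0.9   0.23] [0.5839 0.232  0.1199]
0.119 [-1.05  1.62  0.61] [0.584 0.232 0.119]
0.118 [-1.38  0.29 -0.58] [0.5839 0.232  0.1179]
0.117 [-1.58  0.68  0.09] [0.5839 0.232  0.1169]
0.116 [-2.13  0.01  5.88] [0.584  0.2321 0.1167]
22.8667
```

View pics/w8.png

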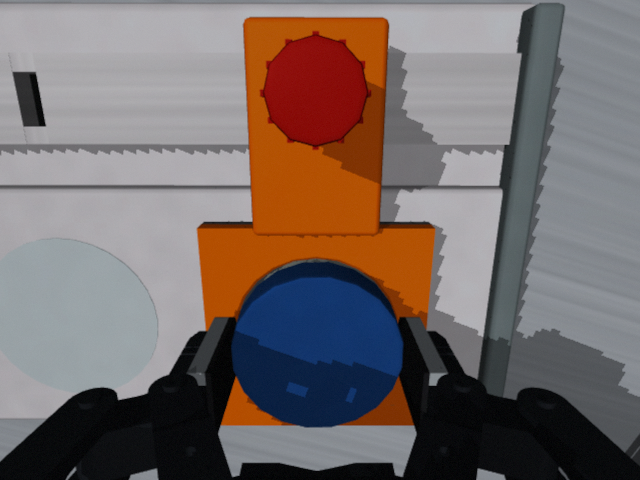

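First contact came at TCP z = 0.1165, which matches the ledge, and the picture shows the lid at (317,353) low inside the nest. I release, retreat and verify.

Run:
```python
from h import *
p=np.array(arm.read_tool_pos())
arm.move_gripper(0.8); arm.move_gripper(1.0); arm.pause(.2)
arm.line_to([p[0],p[1],.14],.05); arm.line_to([p[0],p[1],.27],.15)
im,pose=wsnap("w9"); print(arm.read_time(),pose[0])
for c,a,((u,v),r) in blobs(im,'blue',800): print(u,v,circ(c,pose,.060),circ(c,pose,.070))
print("expected nest (.5840,.2311)")
for c,a,((u,v),r) in blobs(im,'red',200): print(u,v,r,ray("wrist",(u,v),.086,pose))
t=snapshot("top")
cv2.imwrite("pics/end.png",np.hstack([im[100:,120:520],cv2.resize(t[160:300,190:390],(380,380*140//200)).copy() if 0 else cv2.copyMakeBorder(cv2.resize(t[160:300,190:390],(400,280)),0,100,0,0,cv2.BORDER_CONSTANT)]))
```

```text
25.35 [0.58344508 0.23182589 0.26884878]
316.9324035644531 233.71530151367188 (array([0.58298015, 0.23110524]), np.float64(0.029502249418832244), np.float64(0.0010257288339086852)) (array([0.5802887 , 0.23028291]), np.float64(0.028445207819487332), np.float64(0.0009889778041243177))
expected nest (.5840,.2311)
316.0 106.5 22.38871192932129 [0.50384906 0.20632316 0.086     ]
```

View pics/end.png

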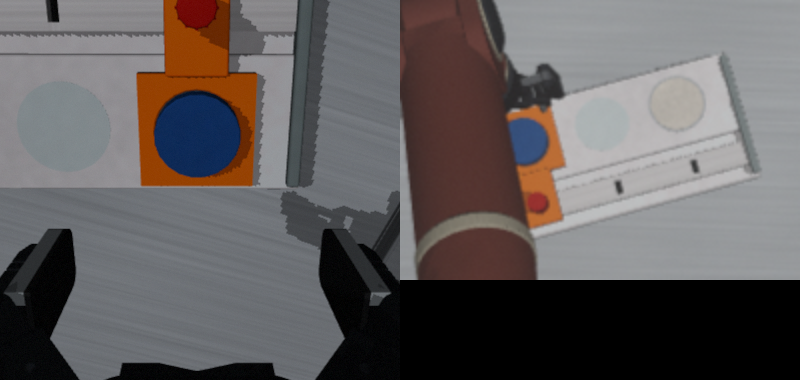

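The dish sits flat in the nest, with its lid at the expected height and within about 1 mm of the nest's centre. The gripper is clear, so I hand the job in.

```bash
python3 -c "
from station import ticket; print(ticket.finish_job())"
```

```text
the job is handed in; nothing more can be done
None
```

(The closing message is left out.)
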